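Cover on the control unit, then hold it against the sprung stop for screwing

ROBOT

A 6-joint arm with a two-finger parallel gripper is mounted at the origin on the work surface. World frame = base frame: x ahead of the robot, y to its left, z up, the work surface at z = 0. Lengths are in mm, angles in rad, forces in N, time in s.
With the tool pointing down it reaches from about 325 to 875 mm from the base axis. Payload 4.4 kg.
Tool frame: the origin (TCP) lies at the very end of the fingers, on their centre line; the grasp point (between the pads) lies bot.hold_point_z behind it (bot.hold_point_z is the distance from the TCP to the grasp point, in mm); z points along the fingers, y is the line along which they close (so a half turn about z gives the same grasp; the last joint's range is limited). The gripper opens to 85 mm and grips with 20 to 120 N. Pads are 22 mm wide; open, the fingers measure 114 mm over their backs; the gripper's body (76 mm by 85 mm) begins 54 mm behind the grasp point. The pads swing forward as they close: fully open they stand 13 mm farther back than shut.
Start: joints at [-1.45, 0.207, 1.542, -0, 1.393, -0.15], TCP at [153.801, -554.051, 231.282] pointing down, gripper open.
Joint ranges: [-2.73, 2.73], [-0.86, 2.22], [0.23, 2.46], [-1.11, 4.25], [0.08, 2.63], [-2.82, 2.82]. Speed limits (rad/s): [2.79, 2.79, 3.14, 3.14, 3.14, 3.14].

INTERFACE

Orientations are given as a 3x3 rotation matrix whose columns are the frame's x, y, z axes.
In Python, from plant import bot gives the robot as it stands. The module is installed in compiled form; this text tells all that it offers.
- The arm moves only by the shell command python3 -m pendant 'ROWS' [OPENING] [FORCE]. ROWS is JSON, a list of rows, each an object of numbers: "x", "y", "z": the shift along the tool's x, y, z normalised to -1 to 1, where 1 is 0.5 m; "rx", "ry", "rz": the turn, a rotation vector about the tool's x, y, z normalised to -1 to 1, where 1 is pi/4 rad. In form: [{"x": .., "y": .., "z": .., "rx": .., "ry": .., "rz": ..}, ...]. A call has 1 to 20 rows; each row is the pose to reach, as a shift and turn from the pose commanded when the call began, along the tool's axes at that moment; what a row does not reach only later rows make up. A row lasts 1/8 s, in which the tool goes at most 62.5 mm and 10.7 degrees, less where a joint would pass 70% of its speed; a pose out of reach is approached as far as the arm can. A call with a number of a shift or a turn outside -1 to 1 is refused whole. A call with a gripper value outside its range is refused whole. OPENING is the closure, from 0 (fully open) to 1 (shut), set as the call begins (- or left out, the last holds). The fingers move at their own pace and stop on an object; FORCE is the grip in N (left out, the last holds). Time passes only in rows, so rows that repeat a pose let the fingers close. It gives the time, the measured TCP pose, the force, the opening and the grip force at its end, in the units of the state.
- bot.read_state(): the state, without advancing time (a new reading comes with each control period).
- bot.grab_frame(name): name is "scene" or "top" or "wrist"; returns the picture (420x560x3 uint8, red, green, blue); there is no depth.
- bot.camera_params(name): a dict with "fov_y" (degrees; the focal length in pixels is half the picture's height over the tangent of half this angle, whatever the lens; pixels are square), "cx", "cy" (the principal point, pixels), "T" (4x4, takes a point from camera to world coordinates). Camera axes: x right, y down, z forward; pixel columns grow to the right and rows downward; lengths in mm; the calibration is good to about 2 mm. A picture is of the moment at which its call begins: read the wrist's pose just before it. camera_params takes no time and is no camera call; for the wrist camera it gives the pose at the moment of the call.
- bot.job_done(): hands the job in; it is judged then, once.
The state is a dict: "t": time; "joint_positions": joint angles; "qd": joint speeds; "effort": joint torques, N m; "tcp_pos": TCP position; "orientation": TCP orientation; "contact_force": force on the tool from outside, world axes, zero at the start; "torque": the same for the moment, N m; "width": finger opening in mm; "gripper_force": force on a finger pad.
Only numpy, scipy, OpenCV 4.12 (cv2) and the standard library are available. Lean on these libraries where they do the work, as an engineer would, in place of code of your own. Each camera call takes 0.05 s, during which the arm holds its last target. There are 200 camera calls.

TASK

Lay the finned cover on the open control unit in the jig so that it sits flush all round, and let go of it. Then, with the fingers on the plug end, slide the unit along its rails against the orange sprung stop and press steadily so that the stop's pointer stays in the green zone (about 10 N), never in the red, and keep off the cover so that someone can screw it down: the program finishes while still holding that push. Leave everything else on the bench where it is.

Things in the scene. Friction and masses are not known exactly. Their poses are not given: they have to be found in the camera images.
- jig: Grey fixed base 340 x 170 x 12 mm. Origin on the bench (z 0); plate x -160..180, y +-85, top z 12 mm. Aluminium rails along x: inner faces y +-60, 15 wide, top z 30 mm. +x runs from the open end, where the unit is pushed, to the sprung stop; dark spring housing at x 138..172, y +-50, top z 46 mm. Scale on the +y rail beside the stop: white, green, white, red.
- stop (a joint): Travel (m) of the orange sprung stop along the jig's +x: 0 = free (face at jig x 60 mm), end of travel 0.040. Plain spring, 500 N/m, no preload: 0.020 means 10 N; springs back if not held. Its black pointer moves over the scale: green 0.015..0.027, red from 0.0335.
- stop_face (a point): Orange face plate of the sprung stop, 12 x 100 x 30 mm, moves with joint stop. This point: in the middle (y) of its front face, at the level of the jig plate's top (bench z 12 mm); the face spans 2..32 mm above that. Looks to the jig's -x.
- unit: Open aluminium tray 140 x 116 x 34 mm, walls 5 mm, green circuit board inside (nothing above z 24), 0.45-0.7 kg, loose on the jig plate between the rails (2 mm play a side), 20-50 mm short of the stop. Origin centre of the tray's underside, +x to the stop. Black plug block on its -x end: x -95..-70, y +-46, z 4..30 mm; push on its flat front at x -95.
- cover: Loose plate 140 x 116 x 4 mm, 0.15-0.23 kg, on 4 tapered corner bosses 8 mm high that drop into the unit's opening with 2.5 mm play a side; grey fin block on top 110 (x) x 30 (y) x 24 mm, centred: grip it across y. Origin centre, under the bosses: plate z 8..12, fins z 12..36 mm. Starts flat on the bench. Fits either way round; seated, its origin is 26 mm above the unit's.
- meter: Bystander: red hand meter 100 x 155 x 38 mm, origin centre of underside.
- driver: Bystander: screwdriver with red handle lying on the bench, about 0.2 m long, along its x.
- spool: Bystander: grey spool, diameter 56 mm, 40 mm high, origin centre of underside.
- screw_tray: Bystander: small blue tray with screws, 90 x 70 x 22 mm, origin centre of underside.
- tape: Bystander: blue tape roll lying flat, diameter 90 mm, 22 mm high, origin centre of underside.
Mind the look-alikes: they are no part of the job. Leave any purple look-alike of the cover alone.

How it is judged (in metres and radians):
On the way, in this order (a step that is already met when the one before it is completed fails the run):
1. the cover sits flush on the unit and is let go (x of cover in the frame of unit between -0.005 and 0.005 m and y of cover in the frame of unit between -0.005 and 0.005 m and z of cover in the frame of unit between 0.023 and 0.0285 m and angle between the x axis of cover and the x axis of unit, either way round below 0.06 rad and angle between the z axis of cover and the z axis of unit, either way round below 0.03 rad and contact force between each of the fingers, the arm and cover below 0.3 N), for 0.2 s.
2. the unit is pressed against the sprung stop with the pointer in the green, hands off the cover (all of step 1 and y of unit in the frame of jig between -0.006 and 0.006 m and z of unit in the frame of jig between 0.008 and 0.015 m and contact force between unit and stop between 6.5 and 14.5 N and value of joint stop between 0.013 and 0.029 m and contact force between any of the fingers, the arm and unit above 4 N and x of the grasp point in the frame of unit below -0.07 m), for 0.8 s.
At the end, for the whole second after the job is handed in: The robot still pushes the unit (over 4 N) from its plug end and does not touch the cover; the unit presses the stop with 6.5-14.5 N (travel 13-29 mm), flat between the rails and at rest; the cover sits on it within 5 mm, flush within 2.5 mm and 0.03 rad (all of step 2 and linear speed of unit below 0.01 m/s); the arm keeps its last pose, push and grip.
It fails at once if the sprung stop is driven into the red (value of joint stop above 0.0345 m).
It fails at once if a bystander is disturbed (distance of any of meter, driver, spool, screw_tray, tape from where it was at the start of the episode above 0.02 m).
It also fails if it takes over 64 s, if anything falls off the work surface, if the arm or the gripper's body presses on something with over 40 N, if the wrist force passes 120 N, or if a joint passes its speed limit or range.

## Working session

There is one attempt and no reset: what is moved stays moved. The work goes in short steps, Python scripts to look and compute and a shell command to move; the robot and the scene stay as the last step left them, time stands still between calls to the robot, and variables do not carry over. Pictures are saved under pics/ and viewed, at most 13 in all, crops included, and the job is handed in when it is done.

```bash
mkdir -p pics; python3 - <<'E'
from plant import bot
import cv2,numpy as np
for n in("top","scene"):
    f=bot.grab_frame(n);cv2.imwrite(f"pics/{n}0.png",f[:,:,::-1]);p=bot.camera_params(n);print(n,p["fov_y"],p["cx"],p["cy"],np.round(p["T"],3).tolist(),sorted(p))
s=bot.read_state();print(s,bot.hold_point_z)
E
```

```text
top 45.880282668021906 273.10861046456284 204.44066809946338 [[0.019, -0.988, 0.156, 192.853], [-1.0, -0.019, 0.002, 18.172], [0.001, -0.156, -0.988, 1590.674], [0.0, 0.0, 0.0, 1.0]] ['T', 'cx', 'cy', 'fov_y']
scene 55.501470863726894 279.90992275956035 203.37145462817426 [[0.812, 0.38, -0.443, 1025.649], [0.583, -0.542, 0.605, -782.414], [-0.01, -0.749, -0.662, 882.819], [0.0, 0.0, 0.0, 1.0]] ['T', 'cx', 'cy', 'fov_y']
{'t': 0.1, 'joint_positions': array([-1.45050117e+00,  2.07355012e-01,  1.54284454e+00, -2.34005418e-07,
        1.39351465e+00, -1.50512733e-01]), 'qd': array([ 1.80638691e-03, -1.78898023e-03, -2.80530507e-03, -8.61177564e-05,
        6.22603009e-05, -4.43714179e-05]), 'effort': array([-3.18981538e-04, -3.84090114e+01, -2.92547303e+01, -2.59662302e-04,
        4.78706512e-03,  5.19553680e-06]), 'tcp_pos': array([ 153.71495563, -553.34392714,  230.21454007]), 'orientation': array([[ 9.63555121e-01,  2.67509745e-01, -2.54825203e-04],
       [ 2.67509678e-01, -9.63552872e-01,  2.10618563e-03],
       [ 3.17887625e-04, -2.09759416e-03, -9.99997750e-01]]), 'contact_force': array([ 0.15429148,  0.24385996, -0.40906524]), 'torque': array([ 0.02012189, -0.02926962, -0.01229772]), 'gripper_force': 0.0, 'width': 85.578859625032} 18.700000000000003
```

View pics/top0.png

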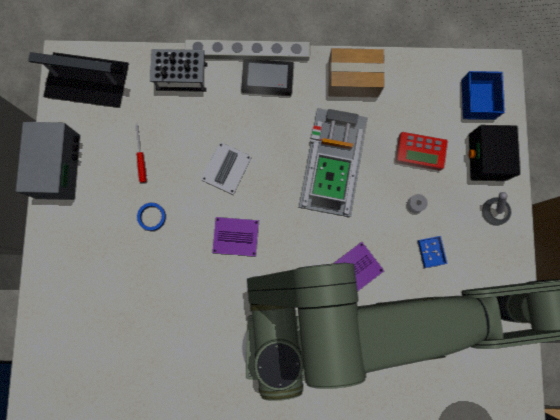

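View pics/scene0.png

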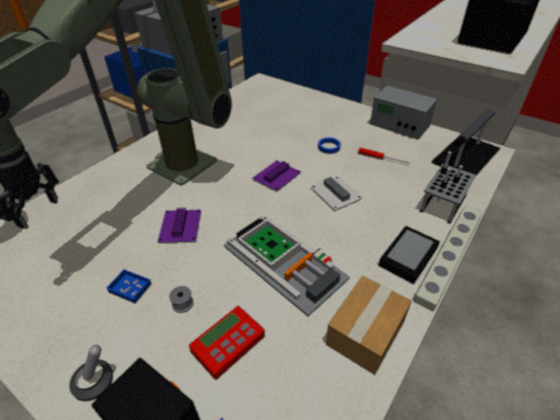

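Top view: the cover candidates are the light plate with the grey fin block (227,167), the purple look-alike (237,236) and another purple one (358,268). By the description I choose the light one at (227,167). The unit with the green board is at (332,178) and the orange stop at (337,143). In the scene view the same cover is at (336,190) and the unit at (270,240).

```bash
cat > h.py <<'E'
from plant import bot
import cv2,numpy as np
def cast(p,uv,z):
    f=210/np.tan(np.radians(p["fov_y"]/2));uv=np.atleast_2d(uv).astype(float)
    d=np.c_[(uv-[p["cx"],p["cy"]])/f,np.ones(len(uv))]@p["T"][:3,:3].T
    o=p["T"][:3,3];return o+d*((z-o[2])/d[:,2])[:,None]
def proj(p,X):
    f=210/np.tan(np.radians(p["fov_y"]/2));c=(np.atleast_2d(X)-p["T"][:3,3])@p["T"][:3,:3]
    return c[:,:2]/c[:,2:]*f+[p["cx"],p["cy"]]
E
python3 - <<'E'
from h import *
p=bot.camera_params("top");f=bot.grab_frame("top")
print(np.round(cast(p,[[227,167]],36)),"unit",np.round(cast(p,[[332,178]],24)),"stop",np.round(cast(p,[[337,143]],44)))
print("jig corners-ish",np.round(cast(p,[[319,109],[367,118],[351,217],[301,207]],12)))
hsv=cv2.cvtColor(f,cv2.COLOR_RGB2HSV);m=cv2.inRange(hsv,(0,0,40),(180,60,150))[145:190,205:250]
c=max(cv2.findContours(m,0,2)[0],key=cv2.contourArea);print(cv2.minAreaRect(c+[205,145]))
a=cv2.resize(f[135:205,195:265],(480,480));b=cv2.resize(f[100:225,290:380],(346,480))
cv2.imwrite("pics/c1.png",np.hstack([a,b])[:,:600+226,::-1][:,:800])
w=bot.grab_frame("wrist");pw=bot.camera_params("wrist");print(pw["fov_y"],np.round(pw["T"],2))
E
```

```text
[[558. 172.  36.]] unit [[ 531. -166.   24.]] stop [[ 642. -180.   44.]]
jig corners-ish [[ 767. -124.   12.]
 [ 739. -283.   12.]
 [ 407. -229.   12.]
 [ 436.  -68.   12.]]
((225.50003051757812, 167.0), (12.521980285644531, 37.11872863769531), 26.56505012512207)
69.89069605204982 [[ 2.7000e-01 -9.2000e-01 -2.8000e-01  2.2677e+02]
 [-9.6000e-01 -2.6000e-01 -8.0000e-02 -5.3491e+02]
 [-0.0000e+00  2.9000e-01 -9.6000e-01  3.7314e+02]
 [ 0.0000e+00  0.0000e+00  0.0000e+00  1.0000e+00]]
```

View pics/c1.png

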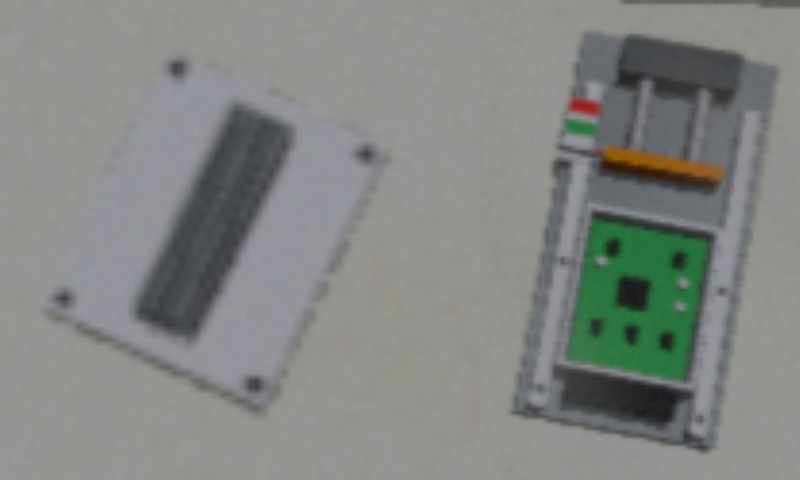

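The crop confirms it: light plate, four dark screw holes, plain grey fins at (215,220) and no purple. Fin axis is about -25° in world. The jig runs at about -9°, with the plug at the near end.

```bash
python3 -m pendant '[{"x":0.583,"y":-0.59},{"x":0.583,"y":-0.59},{"x":0.583,"y":-0.59},{"x":0.583,"y":-0.59},{"x":0.583,"y":-0.59},{"x":0.583,"y":-0.59},{"x":0.583,"y":-0.59}]' 0
python3 -m pendant '[{"x":0.583,"y":-0.59,"z":0.1,"rz":0.91},{"x":0.583,"y":-0.59,"z":0.1,"rz":0.91},{"x":0.583,"y":-0.59,"z":0.1,"rz":0.91},{"x":0.583,"y":-0.59,"z":0.1,"rz":0.91},{"x":0.583,"y":-0.59,"z":0.1,"rz":0.91},{"x":0.583,"y":-0.59,"z":0.1,"rz":0.91},{"x":0.583,"y":-0.59,"z":0.1,"rz":0.91},{"x":0.583,"y":-0.59,"z":0.1,"rz":0.91},{"x":0.583,"y":-0.59,"z":0.1,"rz":0.91}]'
python3 - <<'E'
from h import *
f=bot.grab_frame("wrist");cv2.imwrite("pics/w1.png",f[:,:,::-1])
s=bot.read_state();print(s["t"],s["tcp_pos"],s["joint_positions"].round(2))
E
```

```text
0.25 [ 153.7507191  -553.67139853  230.6947196 ] [-1.45  0.21  1.54 -0.    1.39 -0.15]schema error: expected keys x, y, z, rx, ry, rz
schema error: expected keys x, y, z, rx, ry, rz
```

View pics/w1.png

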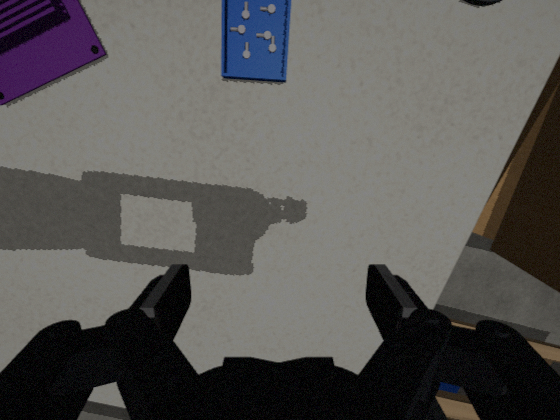

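The move was refused because every key is required, so this picture is still the start pose. Fingers are at (180,280) and (380,280); picture up is tool +x.

```bash
python3 -m pendant '[{"x":0.583,"y":-0.59,"z":0,"rx":0,"ry":0,"rz":0},{"x":0.583,"y":-0.59,"z":0,"rx":0,"ry":0,"rz":0},{"x":0.583,"y":-0.59,"z":0,"rx":0,"ry":0,"rz":0},{"x":0.583,"y":-0.59,"z":0,"rx":0,"ry":0,"rz":0},{"x":0.583,"y":-0.59,"z":0,"rx":0,"ry":0,"rz":0},{"x":0.583,"y":-0.59,"z":0,"rx":0,"ry":0,"rz":0},{"x":0.583,"y":-0.59,"z":0,"rx":0,"ry":0,"rz":0}]' 0
python3 -m pendant '[{"x":0.583,"y":-0.59,"z":0.1,"rx":0,"ry":0,"rz":0.91},{"x":0.583,"y":-0.59,"z":0.1,"rx":0,"ry":0,"rz":0.91},{"x":0.583,"y":-0.59,"z":0.1,"rx":0,"ry":0,"rz":0.91},{"x":0.583,"y":-0.59,"z":0.1,"rx":0,"ry":0,"rz":0.91},{"x":0.583,"y":-0.59,"z":0.1,"rx":0,"ry":0,"rz":0.91},{"x":0.583,"y":-0.59,"z":0.1,"rx":0,"ry":0,"rz":0.91},{"x":0.583,"y":-0.59,"z":0.1,"rx":0,"ry":0,"rz":0.91},{"x":0.583,"y":-0.59,"z":0.1,"rx":0,"ry":0,"rz":0.91},{"x":0.583,"y":-0.59,"z":0.1,"rx":0,"ry":0,"rz":0.91}]'
python3 - <<'E'
from h import *
f=bot.grab_frame("wrist");cv2.imwrite("pics/w2.png",f[:,:,::-1])
s=bot.read_state();print(s["t"],s["tcp_pos"],s["joint_positions"].round(2),s["orientation"].round(3))
E
```

```text
t: 1.12
tcp_pos: [356.5, -189.4, 231.4]
orientation: [[0.963, 0.269, 0.001], [0.269, -0.963, -0.0], [0.001, 0.0, -1.0]]
contact_force: [0.0, -0.8, 1.1]
width: 85.2
gripper_force: 0.0
t: 2.25
tcp_pos: [557.8, 172.0, 180.5]
orientation: [[0.904, -0.427, -0.001], [-0.427, -0.904, -0.0], [-0.001, 0.001, -1.0]]
contact_force: [-0.3, -0.5, 0.4]
width: 85.0
gripper_force: 0.0
2.3 [557.36153118 170.75367031 180.69891801] [ 0.15  0.27  1.57 -0.    1.3   2.16] [[ 0.904 -0.428 -0.001]
 [-0.428 -0.904 -0.001]
 [-0.001  0.001 -1.   ]]
```

View pics/w2.png

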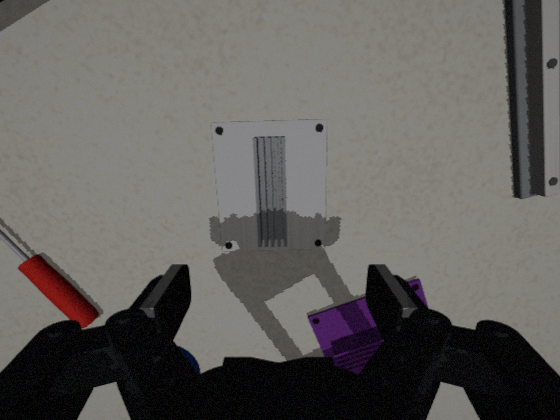

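The wrist view shows the cover plate with screw dots at (219,130), (319,128), (318,243) and (228,245). The fins span (254..287, 137..246), and the fingertips are at (185,280) and (375,280).

```bash
cat >> h.py <<'E'
def dots(f,seeds,r=7):
    g=cv2.cvtColor(f,cv2.COLOR_RGB2GRAY).astype(float);out=[]
    for u,v in seeds:
        w=g[v-r:v+r+1,u-r:u+r+1];k=np.clip(np.median(w)*.75-w,0,None);yy,xx=np.mgrid[-r:r+1,-r:r+1]
        out.append([u+(k*xx).sum()/k.sum(),v+(k*yy).sum()/k.sum()])
    return np.array(out)
E
python3 - <<'E'
from h import *
f=cv2.imread("pics/w2.png")[:,:,::-1].copy();p=bot.camera_params("wrist");s=bot.read_state()
d=dots(f,[(219,130),(319,128),(318,243),(228,245)],6);print(d.round(1))
X=cast(p,d,12);c=X.mean(0);print(X.round(1),c)
v=X[0]+X[1]-X[2]-X[3];w=X[0]+X[3]-X[1]-X[2];print(np.linalg.norm(v)/2,np.linalg.norm(w)/2,np.degrees(np.arctan2(v[1],v[0])),np.degrees(np.arctan2(-w[0],w[1])))
F=cast(p,[[254,137],[285,137],[288,246],[258,246]],36);print(F.mean(0))
R=s["orientation"];print("tool yaw",np.degrees(np.arctan2(R[1,0],R[0,0])),"tool shift",(R.T@(c-s["tcp_pos"])/500).round(4))
E
```

```text
[[218.8 130.3]
 [319.  127.5]
 [317.7 242.5]
 [228.2 245.1]]
[[641.7 195.5  12. ]
 [601.3 103.9  12. ]
 [487.8 153.8  12. ]
 [528.  245.7  12. ]] [564.71131957 174.73207445  12.        ]
124.19043064392504 100.18892688700025 -23.79794896261517 -23.715296253128667
[564.89355534 173.69023789  36.        ]
tool yaw -25.340426050613928 tool shift [ 0.0102 -0.0139  0.3374]
```

```bash
python3 -m pendant '[{"x":0.0120,"y":-0.011,"z":0.12,"rx":0,"ry":0,"rz":-0.035},{"x":0.0120,"y":-0.011,"z":0.24,"rx":0,"ry":0,"rz":-0.035},{"x":0.0120,"y":-0.011,"z":0.24,"rx":0,"ry":0,"rz":-0.035},{"x":0.0120,"y":-0.011,"z":0.24,"rx":0,"ry":0,"rz":-0.035}]' 
python3 - <<'E'
from h import *
s=bot.read_state();R=s["orientation"];print(s["tcp_pos"],np.degrees(np.arctan2(R[1,0],R[0,0])),(R.T@(np.array([564.7,174.5,15])-s["tcp_pos"])/500).round(4))
E
```

```text
t: 2.8
tcp_pos: [566.9, 172.1, 63.5]
orientation: [[0.914, -0.405, 0.003], [-0.405, -0.914, 0.0], [0.003, -0.001, -1.0]]
contact_force: [0.4, 0.3, 1.1]
width: 85.1
gripper_force: 0.0
[566.88126484 172.14071305  63.50965326] -23.92095255717528 [-0.0062 -0.0024  0.097 ]
```

```bash
python3 -m pendant '[{"x":-0.005,"y":-0.0025,"z":0.05,"rx":0,"ry":0,"rz":0},{"x":-0.005,"y":-0.0025,"z":0.092,"rx":0,"ry":0,"rz":0},{"x":-0.005,"y":-0.0025,"z":0.092,"rx":0,"ry":0,"rz":0},{"x":-0.005,"y":-0.0025,"z":0.092,"rx":0,"ry":0,"rz":0}]' 
python3 -m pendant '[{"x":0,"y":0,"z":0,"rx":0,"ry":0,"rz":0},{"x":0,"y":0,"z":0,"rx":0,"ry":0,"rz":0},{"x":0,"y":0,"z":0,"rx":0,"ry":0,"rz":0},{"x":0,"y":0,"z":0,"rx":0,"ry":0,"rz":0},{"x":0,"y":0,"z":0,"rx":0,"ry":0,"rz":0},{"x":0,"y":0,"z":0,"rx":0,"ry":0,"rz":0}]' 1 50
```

```text
t: 3.3
tcp_pos: [566.2, 175.1, 18.4]
orientation: [[0.914, -0.405, 0.005], [-0.405, -0.914, 0.001], [0.005, -0.003, -1.0]]
contact_force: [-0.3, 0.0, 0.3]
width: 85.6
gripper_force: 0.0
t: 4.05
tcp_pos: [564.4, 175.1, 15.9]
orientation: [[0.915, -0.404, 0.001], [-0.404, -0.915, 0.0], [0.001, -0.001, -1.0]]
contact_force: [-0.2, 0.2, 5.3]
width: 29.2
gripper_force: 50.4
```

```bash
python3 -m pendant '[{"x":0,"y":0,"z":-0.05,"rx":0,"ry":0,"rz":0},{"x":0,"y":0,"z":-0.16,"rx":0,"ry":0,"rz":0},{"x":0,"y":0,"z":-0.28,"rx":0,"ry":0,"rz":0},{"x":-0.01,"y":0.1,"z":-0.32,"rx":0,"ry":0,"rz":0},{"x":-0.02,"y":0.21,"z":-0.32,"rx":0,"ry":0,"rz":-0.1},{"x":-0.03,"y":0.32,"z":-0.32,"rx":0,"ry":0,"rz":-0.2},{"x":-0.038,"y":0.43,"z":-0.32,"rx":0,"ry":0,"rz":-0.325},{"x":-0.038,"y":0.54,"z":-0.32,"rx":0,"ry":0,"rz":-0.325},{"x":-0.038,"y":0.64,"z":-0.32,"rx":0,"ry":0,"rz":-0.325},{"x":-0.038,"y":0.70,"z":-0.32,"rx":0,"ry":0,"rz":-0.325},{"x":-0.038,"y":0.716,"z":-0.32,"rx":0,"ry":0,"rz":-0.325},{"x":-0.038,"y":0.716,"z":-0.32,"rx":0,"ry":0,"rz":-0.325},{"x":-0.038,"y":0.716,"z":-0.32,"rx":0,"ry":0,"rz":-0.325},{"x":-0.038,"y":0.716,"z":-0.32,"rx":0,"ry":0,"rz":-0.325},{"x":-0.038,"y":0.716,"z":-0.32,"rx":0,"ry":0,"rz":-0.325}]'
python3 - <<'E'
from h import *
p=bot.camera_params("wrist");f=bot.grab_frame("wrist");cv2.imwrite("pics/w3.png",f[:,:,::-1])
np.save("w3T.npy",p["T"]);s=bot.read_state();print(s["tcp_pos"],s["joint_positions"].round(2),np.round(p["T"],2))
E
```

```text
t: 5.92
tcp_pos: [401.8, -144.2, 175.3]
orientation: [[0.987, -0.159, -0.0], [-0.159, -0.987, 0.0], [-0.0, -0.0, -1.0]]
contact_force: [-0.5, 0.0, -0.6]
width: 28.9
gripper_force: 50.0
[ 401.74558321 -144.28614244  175.2780299 ] [-0.55 -0.06  1.95  0.    1.25  1.18] [[-1.6000e-01 -9.4000e-01 -2.9000e-01  4.7657e+02]
 [-9.9000e-01  1.5000e-01  5.0000e-02 -1.5717e+02]
 [-0.0000e+00  2.9000e-01 -9.6000e-01  3.1784e+02]
 [ 0.0000e+00  0.0000e+00  0.0000e+00  1.0000e+00]]
```

View pics/w3.png

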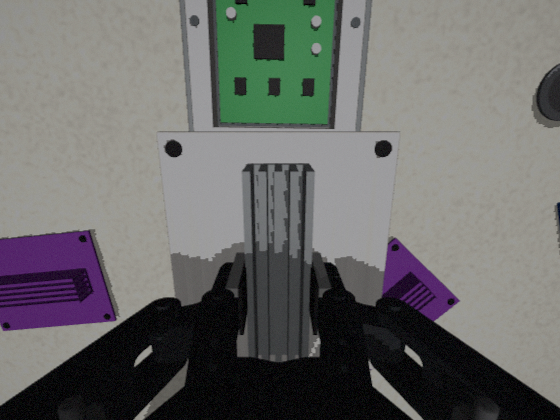

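Fins are held at (278,260), cover level and square in the gripper. The unit and its board are ahead at (275,60). I'll move forward and up to see the unit's far end and the stop.

```bash
python3 -m pendant '[{"x":0.1,"y":0,"z":-0.06,"rx":0,"ry":0,"rz":0},{"x":0.2,"y":0,"z":-0.12,"rx":0,"ry":0,"rz":0},{"x":0.22,"y":0,"z":-0.12,"rx":0,"ry":0,"rz":0},{"x":0.22,"y":0,"z":-0.12,"rx":0,"ry":0,"rz":0},{"x":0.22,"y":0,"z":-0.12,"rx":0,"ry":0,"rz":0},{"x":0.22,"y":0,"z":-0.12,"rx":0,"ry":0,"rz":0},{"x":0.22,"y":0,"z":-0.12,"rx":0,"ry":0,"rz":0}]' | head -3
python3 - <<'E'
from h import *
p=bot.camera_params("wrist");f=bot.grab_frame("wrist");cv2.imwrite("pics/w4.png",f[:,:,::-1]);np.save("w4T.npy",p["T"])
print(p["T"][:3,3])
cv2.imwrite("pics/w4c.png",cv2.resize(f[0:260,130:530],(800,520),interpolation=cv2.INTER_CUBIC)[:,:,::-1])
E
```

```text
t: 6.85
tcp_pos: [509.3, -162.3, 235.0]
orientation: [[0.987, -0.161, -0.001], [-0.161, -0.987, 0.0], [-0.001, -0.0, -1.0]]
[ 584.19091958 -175.42930481  377.48186318]
```

View pics/w4c.png

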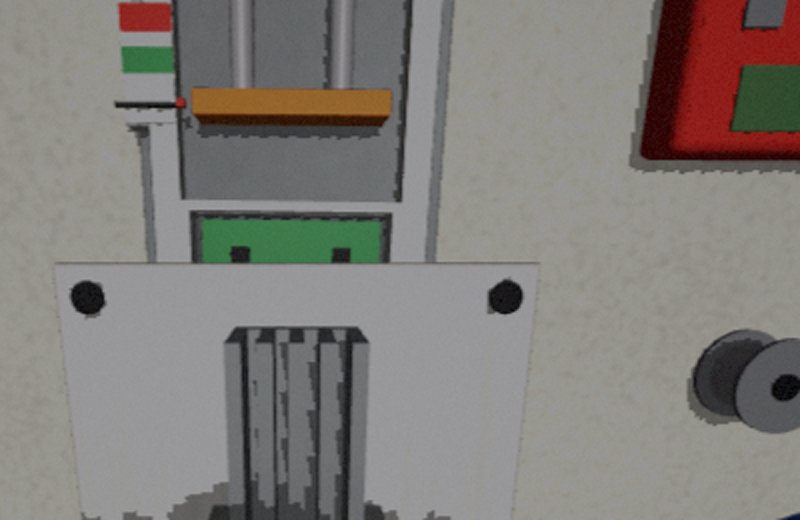

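The crop (2x, offset 130,0) shows the orange stop face at row 122. The unit's far rim is at rows 200–212, with inner opening corners at (192,212) and (390,212). I'll refine these edges from the gradient in both pictures.

```bash
cat > m.py <<'E'
from h import *
def P(n):
    p=bot.camera_params("wrist");p["T"]=np.load(n+"T.npy");return p,cv2.GaussianBlur(cv2.imread(f"pics/{n}.png",0),(0,0),1).astype(float)
def edge(g,fixed,lo,hi,sign,axis):  # axis 0: search rows at given cols
    o=[]
    for k in fixed:
        l=g[lo:hi,k] if axis==0 else g[k,lo:hi]
        d=sign*np.gradient(l);i=int(np.argmax(d[1:-1]))+1
        a,b,c=d[i-1:i+2];q=lo+i+.5*(a-c)/(a-2*b+c+1e-9);o.append((k,q) if axis==0 else (q,k))
    return np.array(o)
def line(p,uv,z):
    X=cast(p,uv,z)[:,:2];vx,vy,x,y=cv2.fitLine(X.astype(np.float32),cv2.DIST_HUBER,0,.01,.01).ravel()
    if abs(vx)>abs(vy): a=np.degrees(np.arctan2(vy*np.sign(vx),abs(vx)))
    else: a=np.degrees(np.arctan2(-vx*np.sign(vy),abs(vy)))
    return np.array([x,y]),a
ex=np.array([.987,-.160]);ex/=np.linalg.norm(ex);ey=np.array([-ex[1],ex[0]])
def rep(t,p,uv,z):
    c,a=line(p,uv,z);print(t,"uv",uv.mean(0).round(1),"x'",round(c@ex,1),"y'",round(c@ey,1),"ang",round(a,2))
p,g=P("w4")
rep("far outer",p,edge(g,range(232,318),94,104,1,0),46)
rep("far inner",p,edge(g,range(232,318),101,112,-1,0),46)
rep("stop face top",p,edge(g,range(232,320),52,66,-1,0),44)
R=range(109,128)
rep("open L",p,edge(g,R,218,234,-1,1),46);rep("open R",p,edge(g,R,318,333,1,1),46)
rep("rail L in",p,edge(g,range(66,95),212,226,-1,1),30);rep("rail R in",p,edge(g,range(66,95),325,337,1,1),30)
p,g=P("w3")
R=range(20,115)
rep("w3 open L",p,edge(g,R,203,222,-1,1),46);rep("w3 open R",p,edge(g,R,326,344,1,1),46)
rep("w3 near inner",p,edge(g,range(225,325),119,130,1,0),46)
E
python3 m.py; python3 -c "
from h import *
s=bot.read_state();R=s['orientation'];print(s['tcp_pos'],R.round(4))
f=cv2.imread('pics/w4.png')[:,:,::-1].copy();p=bot.camera_params('wrist')
d=dots(f,[(174,149),(383,149)],9)
for dz in(12,9,15):
  X=cast(p,d,s['tcp_pos'][2]-15+dz);print(d.round(1),((X-s['tcp_pos'])@R).round(1))
f=cv2.imread('pics/w4.png',0);print(f[96:116:1,270],f[118,218:236],f[118,316:334])"
```

```text
far outer uv [274.5 100.1] x' 623.8 y' -75.9 ang -10.02
far inner uv [274.5 105.4] x' 618.5 y' -80.5 ang -10.06
stop face top uv [275.5  56.9] x' 664.5 y' -79.6 ang -9.7
open L uv [224.8 118. ] x' 606.8 y' -23.5 ang -10.01
open R uv [325.2 118. ] x' 605.4 y' -129.2 ang -10.06
rail L in uv [218.8  80. ] x' 642.4 y' -16.3 ang -9.91
rail R in uv [331.6  80. ] x' 645.2 y' -136.8 ang -9.46
w3 open L uv [209.8  67. ] x' 542.1 y' -22.6 ang -10.0
w3 open R uv [338.  67.] x' 542.9 y' -128.3 ang -10.09
w3 near inner uv [274.5 127.9] x' 488.6 y' -75.8 ang -10.7
[ 509.53927615 -162.34132484  235.120109  ] [[ 9.870e-01 -1.608e-01 -4.000e-04]
 [-1.608e-01 -9.870e-01  2.000e-04]
 [-5.000e-04 -1.000e-04 -1.000e+00]]
[[173.4 149.5]
 [383.1 148.8]] [[ 62.3 -49.    3. ]
 [ 62.5  50.9   3. ]]
[[173.4 149.5]
 [383.1 148.8]] [[ 62.  -50.    6. ]
 [ 62.3  51.9   6. ]]
[[173.4 149.5]
 [383.1 148.8]] [[ 62.6 -48.   -0. ]
 [ 62.8  49.9  -0. ]]
[103 103 107 104 125 144 148 151 152 112  71  59  47  57  93 101  99  99
  97  97] [151 149 150 151 150 151 137  93  47  45  61  70  63  80  93  96  93  95] [ 96  97  95  84  70  71  56  49  47 102 141 152 152 150 151 151 149 151]
```

```bash
python3 -m pendant '[{"x":0.049,"y":-0.008,"z":0.1,"rx":0,"ry":0,"rz":0.018},{"x":0.049,"y":-0.008,"z":0.2,"rx":0,"ry":0,"rz":0.018},{"x":0.049,"y":-0.008,"z":0.3,"rx":0,"ry":0,"rz":0.018},{"x":0.049,"y":-0.008,"z":0.32,"rx":0,"ry":0,"rz":0.018},{"x":0.049,"y":-0.008,"z":0.32,"rx":0,"ry":0,"rz":0.018},{"x":0.049,"y":-0.008,"z":0.32,"rx":0,"ry":0,"rz":0.018},{"x":0.049,"y":-0.008,"z":0.32,"rx":0,"ry":0,"rz":0.018},{"x":0.049,"y":-0.008,"z":0.32,"rx":0,"ry":0,"rz":0.018}]' | head -4
python3 -c "
from h import *
s=bot.read_state();R=s['orientation'];print(s['tcp_pos'],np.degrees(np.arctan2(R[1,0],R[0,0])),(R.T@(np.array([534.3,-162.2,54])-s['tcp_pos'])/500).round(4))"
```

```text
t: 7.9
tcp_pos: [535.8, -162.8, 76.7]
orientation: [[0.985, -0.174, 0.002], [-0.174, -0.985, -0.001], [0.003, 0.001, -1.0]]
contact_force: [-0.4, 0.4, -1.7]
[ 535.83126191 -162.836309     76.71233285] -10.043230891962425 [-0.0034 -0.0008  0.0454]
```

```bash
python3 -m pendant '[{"x":-0.001,"y":-0.0008,"z":0.01,"rx":0,"ry":0,"rz":0},{"x":-0.001,"y":-0.0008,"z":0.018,"rx":0,"ry":0,"rz":0},{"x":-0.001,"y":-0.0008,"z":0.026,"rx":0,"ry":0,"rz":0},{"x":-0.001,"y":-0.0008,"z":0.034,"rx":0,"ry":0,"rz":0},{"x":-0.001,"y":-0.0008,"z":0.04,"rx":0,"ry":0,"rz":0},{"x":-0.001,"y":-0.0008,"z":0.04,"rx":0,"ry":0,"rz":0},{"x":-0.001,"y":-0.0008,"z":0.04,"rx":0,"ry":0,"rz":0},{"x":-0.001,"y":-0.0008,"z":0.04,"rx":0,"ry":0,"rz":0},{"x":-0.001,"y":-0.0008,"z":0.04,"rx":0,"ry":0,"rz":0}]'
```

```text
t: 9.02
tcp_pos: [534.6, -162.0, 55.5]
orientation: [[0.985, -0.174, 0.0], [-0.174, -0.985, -0.0], [0.0, 0.0, -1.0]]
contact_force: [-0.1, 0.6, -1.3]
width: 29.2
gripper_force: 50.0
```

Bosses are in with no contact force. I'll lower the last bit and let go.

```bash
python3 -m pendant '[{"x":0,"y":0,"z":0.002,"rx":0,"ry":0,"rz":0},{"x":0,"y":0,"z":0.0035,"rx":0,"ry":0,"rz":0},{"x":0,"y":0,"z":0.0035,"rx":0,"ry":0,"rz":0},{"x":0,"y":0,"z":0.0035,"rx":0,"ry":0,"rz":0}]'
python3 -m pendant '[{"x":0,"y":0,"z":0,"rx":0,"ry":0,"rz":0},{"x":0,"y":0,"z":0,"rx":0,"ry":0,"rz":0},{"x":0,"y":0,"z":0,"rx":0,"ry":0,"rz":0},{"x":0,"y":0,"z":0,"rx":0,"ry":0,"rz":0},{"x":0,"y":0,"z":-0.06,"rx":0,"ry":0,"rz":0},{"x":0,"y":0,"z":-0.16,"rx":0,"ry":0,"rz":0},{"x":0,"y":0,"z":-0.26,"rx":0,"ry":0,"rz":0},{"x":-0.12,"y":0,"z":-0.26,"rx":0,"ry":0,"rz":0},{"x":-0.15,"y":0,"z":-0.26,"rx":0,"ry":0,"rz":0},{"x":-0.15,"y":0,"z":-0.26,"rx":0,"ry":0,"rz":0},{"x":-0.15,"y":0,"z":-0.26,"rx":0,"ry":0,"rz":0},{"x":-0.15,"y":0,"z":-0.26,"rx":0,"ry":0,"rz":0}]' 0
python3 - <<'E'
from h import *
p=bot.camera_params("wrist");f=bot.grab_frame("wrist");cv2.imwrite("pics/w5.png",f[:,:,::-1]);np.save("w5T.npy",p["T"])
E
```

```text
t: 9.52
tcp_pos: [534.6, -162.0, 53.9]
orientation: [[0.985, -0.174, 0.0], [-0.174, -0.985, -0.0], [0.0, -0.0, -1.0]]
contact_force: [-2.4, -0.4, 2.2]
width: 28.9
gripper_force: 50.6
t: 11.02
tcp_pos: [461.8, -149.2, 183.5]
orientation: [[0.985, -0.174, 0.001], [-0.174, -0.985, -0.0], [0.001, 0.0, -1.0]]
contact_force: [0.1, -1.3, 0.4]
width: 85.4
gripper_force: 0.0
```

View pics/w5.png

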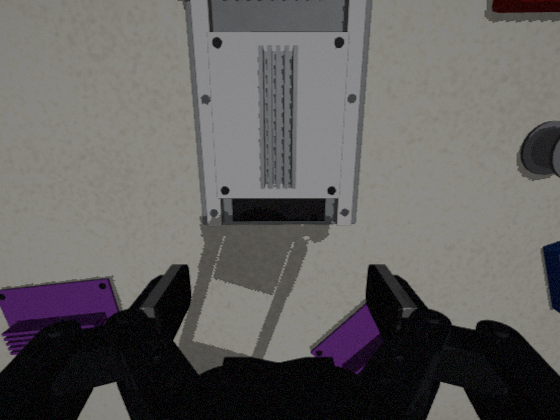

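The cover is on the unit: dots at (217,43), (339,42), (332,190) and (225,190), plug at (278,210). Next I check the seating and whether the purple plate clears the push start.

```bash
python3 - <<'E'
from h import *
p=bot.camera_params("wrist");f=cv2.imread("pics/w5.png")[:,:,::-1].copy();s=bot.read_state()
d=dots(f,[(217,43),(339,42),(332,190),(225,190)],6)
for z in(50,54):
    X=cast(p,d,z);v=X[0]+X[1]-X[2]-X[3];print(z,X.mean(0).round(1),np.linalg.norm(v)/2,[np.linalg.norm(X[0]-X[1]),np.linalg.norm(X[2]-X[3])],np.degrees(np.arctan2(v[1],v[0])))
pp=bot.camera_params("top");t=bot.grab_frame("top")
h=cv2.cvtColor(f,cv2.COLOR_RGB2HSV);m=cv2.inRange(h,(130,80,50),(165,255,255))
for c in cv2.findContours(m,0,2)[0]:
    if cv2.contourArea(c)>200:
        X=cast(p,c[:,0],24);print("purple max x",X[X[:,0].argmax()].round(),"max y",X[X[:,1].argmax()].round(),"min y",X[X[:,1].argmin()].round())
R=s["orientation"];print((R.T@(np.array([412.7,-141.5,20])-s["tcp_pos"])/500).round(4),s["tcp_pos"])
E
```

```text
50 [ 534.8 -162.8   50. ] 124.03742043754734 [np.float64(100.09190376190094), np.float64(100.12112094177931)] -10.000489494954234
54 [ 534.8 -162.8   54. ] 122.2403079967058 [np.float64(98.64172522026796), np.float64(98.67051908791314)] -10.000489494954222
purple max x [ 316. -227.   24.] max y [ 259. -155.   24.] min y [ 275. -240.   24.]
purple max x [408. 182.  24.] max y [361. 193.  24.] min y [398.  57.  24.]
[-0.0991  0.0019  0.3269] [ 461.6095719  -149.17641418  183.4712206 ]
```

Seated flush: size and height match, and it is centred within 0.5 mm. Now down behind the plug with the fingers half closed.

```bash
python3 -m pendant '[{"x":-0.099,"y":0.002,"z":0,"rx":0,"ry":0,"rz":-0.008},{"x":-0.099,"y":0.002,"z":0.1,"rx":0,"ry":0,"rz":-0.008},{"x":-0.099,"y":0.002,"z":0.2,"rx":0,"ry":0,"rz":-0.008},{"x":-0.099,"y":0.002,"z":0.28,"rx":0,"ry":0,"rz":-0.008},{"x":-0.099,"y":0.002,"z":0.31,"rx":0,"ry":0,"rz":-0.008},{"x":-0.099,"y":0.002,"z":0.325,"rx":0,"ry":0,"rz":-0.008},{"x":-0.099,"y":0.002,"z":0.325,"rx":0,"ry":0,"rz":-0.008},{"x":-0.099,"y":0.002,"z":0.325,"rx":0,"ry":0,"rz":-0.008},{"x":-0.099,"y":0.002,"z":0.325,"rx":0,"ry":0,"rz":-0.008},{"x":-0.099,"y":0.002,"z":0.325,"rx":0,"ry":0,"rz":-0.008}]' 0.5
python3 -m pendant '[{"x":0.01,"y":0,"z":0,"rx":0,"ry":0,"rz":0},{"x":0.02,"y":0,"z":0,"rx":0,"ry":0,"rz":0},{"x":0.03,"y":0,"z":0,"rx":0,"ry":0,"rz":0},{"x":0.04,"y":0,"z":0,"rx":0,"ry":0,"rz":0},{"x":0.05,"y":0,"z":0,"rx":0,"ry":0,"rz":0},{"x":0.05,"y":0,"z":0,"rx":0,"ry":0,"rz":0},{"x":0.05,"y":0,"z":0,"rx":0,"ry":0,"rz":0},{"x":0.05,"y":0,"z":0,"rx":0,"ry":0,"rz":0}]'
```

```text
t: 12.38
tcp_pos: [412.2, -141.4, 21.6]
orientation: [[0.986, -0.168, 0.001], [-0.168, -0.986, -0.001], [0.001, 0.0, -1.0]]
contact_force: [-0.3, 0.0, -0.5]
width: 43.1
gripper_force: 0.0
t: 13.38
tcp_pos: [435.6, -144.9, 20.5]
orientation: [[0.986, -0.168, -0.001], [-0.168, -0.986, 0.001], [-0.002, -0.001, -1.0]]
contact_force: [-2.7, 0.5, -2.0]
width: 42.7
gripper_force: 1.3
```

```bash
python3 -m pendant '[{"x":0.006,"y":0,"z":0,"rx":0,"ry":0,"rz":0},{"x":0.012,"y":0,"z":0,"rx":0,"ry":0,"rz":0},{"x":0.018,"y":0,"z":0,"rx":0,"ry":0,"rz":0},{"x":0.024,"y":0,"z":0,"rx":0,"ry":0,"rz":0},{"x":0.030,"y":0,"z":0,"rx":0,"ry":0,"rz":0},{"x":0.036,"y":0,"z":0,"rx":0,"ry":0,"rz":0},{"x":0.042,"y":0,"z":0,"rx":0,"ry":0,"rz":0},{"x":0.048,"y":0,"z":0,"rx":0,"ry":0,"rz":0},{"x":0.054,"y":0,"z":0,"rx":0,"ry":0,"rz":0},{"x":0.06,"y":0,"z":0,"rx":0,"ry":0,"rz":0},{"x":0.066,"y":0,"z":0,"rx":0,"ry":0,"rz":0},{"x":0.066,"y":0,"z":0,"rx":0,"ry":0,"rz":0},{"x":0.066,"y":0,"z":0,"rx":0,"ry":0,"rz":0},{"x":0.066,"y":0,"z":0,"rx":0,"ry":0,"rz":0}]'
python3 -m pendant '[{"x":0.005,"y":0,"z":0,"rx":0,"ry":0,"rz":0},{"x":0.01,"y":0,"z":0,"rx":0,"ry":0,"rz":0},{"x":0.015,"y":0,"z":0,"rx":0,"ry":0,"rz":0},{"x":0.02,"y":0,"z":0,"rx":0,"ry":0,"rz":0},{"x":0.02,"y":0,"z":0,"rx":0,"ry":0,"rz":0},{"x":0.02,"y":0,"z":0,"rx":0,"ry":0,"rz":0},{"x":0.02,"y":0,"z":0,"rx":0,"ry":0,"rz":0}]'
python3 - <<'E'
from h import *
p=bot.camera_params("wrist");f=bot.grab_frame("wrist");cv2.imwrite("pics/w6.png",f[:,:,::-1]);np.save("w6T.npy",p["T"])
E
```

```text
t: 15.12
tcp_pos: [469.6, -151.2, 21.4]
orientation: [[0.986, -0.168, 0.001], [-0.168, -0.986, -0.001], [0.002, 0.0, -1.0]]
contact_force: [-1.1, 0.6, -1.0]
width: 43.0
gripper_force: 0.5
t: 16.0
tcp_pos: [475.5, -152.0, 20.8]
orientation: [[0.986, -0.168, -0.007], [-0.168, -0.986, 0.002], [-0.008, -0.0, -1.0]]
contact_force: [-10.7, 0.9, 7.2]
width: 42.7
gripper_force: 5.3
```

View pics/w6.png

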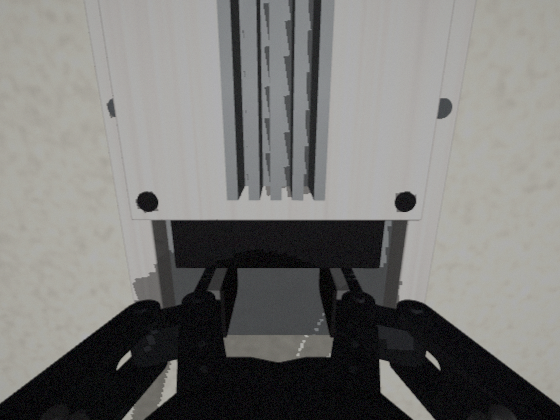

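The fingers bear on the plug front at (278,267), clear of the cover whose near edge is at row 219; near dots are at (148,202) and (405,202). I'll work out the travel from the dots and look at the pointer.

```bash
cat > tr.py <<'E'
from h import *
import sys
s=bot.read_state();p=bot.camera_params("wrist");f=bot.grab_frame("wrist")
g=(cv2.cvtColor(f,cv2.COLOR_RGB2GRAY)[100:260]<45).astype(np.uint8)
n,_,st,ce=cv2.connectedComponentsWithStats(g)
d=np.array([c+[0,100] for c,t in zip(ce,st) if 200<t[4]<600 and abs(t[2]-t[3])<5 and 120<c[0]+0<430])
print(d.round(1));X=cast(p,d,50)[:,:2]
a=np.radians(-9.7);ex=np.array([np.cos(a),np.sin(a)])
c0=np.array([534.8,-162.8]);print("unit moved",((X.mean(0)+62*ex-c0)@ex).round(1),"gap was",round((np.array([664.5,-79.6])@np.array([[.9871,-.16],[.16,.9871]])-c0)@ex-70,1),"F",s["contact_force"].round(1),"t",s["t"], "spacing",np.linalg.norm(X[0]-X[-1]))
E
python3 tr.py
python3 - <<'E'
from h import *
a=bot.grab_frame("scene")[225:320,215:365];b=bot.grab_frame("top")[100:225,290:380]
cv2.imwrite("pics/c6.png",np.hstack([cv2.resize(a,(480,304),interpolation=2),cv2.resize(b,(219,304),interpolation=2)])[:,:,::-1])
E
```

```text
[[147.2 201.3]
 [404.9 201.5]]
unit moved 47.4 gap was 40.6 F [-10.9   0.8   7.6] t 16.05 spacing 100.35624541749931
```

View pics/c6.png

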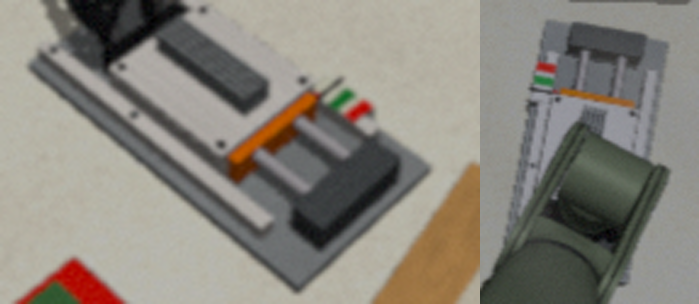

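The pointer sits just short of the green, with travel about 7 mm. I'll press on in small steps.

```bash
python3 -m pendant '[{"x":0.004,"y":0,"z":-0.002,"rx":0,"ry":0,"rz":0},{"x":0.008,"y":0,"z":-0.004,"rx":0,"ry":0,"rz":0},{"x":0.012,"y":0,"z":-0.006,"rx":0,"ry":0,"rz":0},{"x":0.016,"y":0,"z":-0.006,"rx":0,"ry":0,"rz":0},{"x":0.02,"y":0,"z":-0.006,"rx":0,"ry":0,"rz":0},{"x":0.02,"y":0,"z":-0.006,"rx":0,"ry":0,"rz":0},{"x":0.02,"y":0,"z":-0.006,"rx":0,"ry":0,"rz":0},{"x":0.02,"y":0,"z":-0.006,"rx":0,"ry":0,"rz":0}]'; python3 tr.py
```

```text
t: 17.2
tcp_pos: [484.2, -153.2, 21.9]
orientation: [[0.986, -0.168, -0.009], [-0.168, -0.986, 0.003], [-0.01, -0.001, -1.0]]
contact_force: [-7.8, -0.7, -3.0]
width: 42.8
gripper_force: 3.8
[[147.6 200.9]
 [404.6 201.4]]
unit moved 56.1 gap was 40.6 F [-7.8 -0.7 -3. ] t 17.2 spacing 100.95866553908967
```

```bash
python3 -m pendant '[{"x":0.004,"y":0,"z":0.001,"rx":0,"ry":0,"rz":0},{"x":0.008,"y":0,"z":0.002,"rx":0,"ry":0,"rz":0},{"x":0.011,"y":0,"z":0.002,"rx":0,"ry":0,"rz":0},{"x":0.011,"y":0,"z":0.002,"rx":0,"ry":0,"rz":0},{"x":0.011,"y":0,"z":0.002,"rx":0,"ry":0,"rz":0},{"x":0.011,"y":0,"z":0.002,"rx":0,"ry":0,"rz":0},{"x":0.011,"y":0,"z":0.002,"rx":0,"ry":0,"rz":0},{"x":0.011,"y":0,"z":0.002,"rx":0,"ry":0,"rz":0},{"x":0.011,"y":0,"z":0.002,"rx":0,"ry":0,"rz":0},{"x":0.011,"y":0,"z":0.002,"rx":0,"ry":0,"rz":0}]'; python3 tr.py
python3 - <<'E'
from h import *
a=bot.grab_frame("scene")[225:320,215:365];b=bot.grab_frame("top")[100:160,290:380]
cv2.imwrite("pics/c7.png",np.hstack([cv2.resize(a,(480,304),interpolation=2),cv2.resize(b,(320,304),interpolation=2)])[:,:,::-1])
E
```

```text
t: 18.5
tcp_pos: [487.0, -153.7, 21.0]
orientation: [[0.986, -0.168, -0.015], [-0.168, -0.986, 0.004], [-0.016, -0.001, -1.0]]
contact_force: [-15.6, -0.9, 4.6]
width: 42.8
gripper_force: 7.7
[[147.3 201.8]
 [405.3 202.2]]
unit moved 59.0 gap was 40.6 F [-15.6  -0.9   4.6] t 18.5 spacing 100.34458024413071
```

View pics/c7.png

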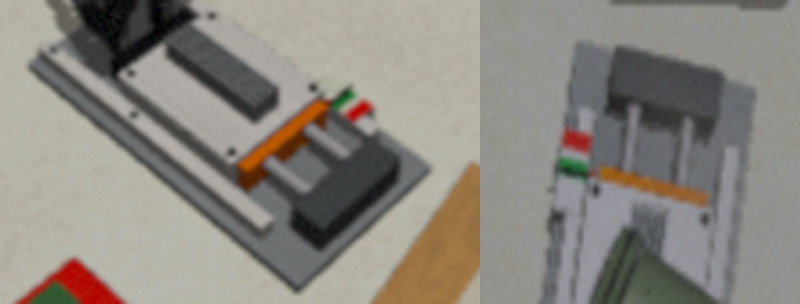

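Pointer is in the near part of the green: top crop (565,170), scene crop (335,98), travel about 18 mm. One small nudge towards the middle, then hold.

```bash
python3 -m pendant '[{"x":0.003,"y":0,"z":-0.001,"rx":0,"ry":0,"rz":0},{"x":0.005,"y":0,"z":-0.002,"rx":0,"ry":0,"rz":0},{"x":0.005,"y":0,"z":-0.002,"rx":0,"ry":0,"rz":0},{"x":0.005,"y":0,"z":-0.002,"rx":0,"ry":0,"rz":0},{"x":0.005,"y":0,"z":-0.002,"rx":0,"ry":0,"rz":0},{"x":0.005,"y":0,"z":-0.002,"rx":0,"ry":0,"rz":0},{"x":0.005,"y":0,"z":-0.002,"rx":0,"ry":0,"rz":0},{"x":0.005,"y":0,"z":-0.002,"rx":0,"ry":0,"rz":0},{"x":0.005,"y":0,"z":-0.002,"rx":0,"ry":0,"rz":0},{"x":0.005,"y":0,"z":-0.002,"rx":0,"ry":0,"rz":0},{"x":0.005,"y":0,"z":-0.002,"rx":0,"ry":0,"rz":0},{"x":0.005,"y":0,"z":-0.002,"rx":0,"ry":0,"rz":0}]'; python3 tr.py
python3 - <<'E'
from h import *
p=bot.camera_params("top");f=bot.grab_frame("top")
h=cv2.cvtColor(f,cv2.COLOR_RGB2HSV);m=cv2.inRange(h,(8,150,80),(22,255,255));m[:100]=0;m[200:]=0
ys,xs=np.nonzero(m[:,290:380]);X=cast(p,np.c_[xs+290,ys],44)[:,:2];a=np.radians(-9.7);e=np.array([np.cos(a),np.sin(a)])
print("orange now",np.round([(X@e).min(),(X@e).mean(),(X@e).max()],1))
f0=cv2.cvtColor(cv2.imread("pics/top0.png"),cv2.COLOR_BGR2HSV);m=cv2.inRange(f0,(8,150,80),(22,255,255));m[:100]=0;m[200:]=0
ys,xs=np.nonzero(m[:,290:380]);X=cast(p,np.c_[xs+290,ys],44)[:,:2];print("orange before",np.round([(X@e).min(),(X@e).mean(),(X@e).max()],1))
E
```

```text
t: 20.15
tcp_pos: [489.6, -154.1, 21.1]
orientation: [[0.986, -0.168, -0.015], [-0.168, -0.986, 0.004], [-0.015, -0.001, -1.0]]
contact_force: [-12.8, -2.3, -2.5]
width: 43.1
gripper_force: 6.0
[[147.5 201.6]
 [405.3 202. ]]
unit moved 61.7 gap was 40.6 F [-12.8  -2.3  -2.5] t 20.15 spacing 100.3563099778352
orange now [685.8 689.1 692.6]
orange before [660.2 665.8 671.7]
```

Both views agree on about 21 mm of travel (about 10.5 N), and the push is steady. Handing in.

```bash
python3 -c "
from plant import bot
print(bot.job_done())"
```

```text
the job is handed in; nothing more can be done
None
```

I laid the cover flush on the unit and let go of it. I handed the job in with the fingers still pushing the plug end and the stop at about 21 mm (roughly 10.5 N, in the green); the hand-in gave no verdict.

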